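# Divide the sales tray and sort knobs from tins

### The arm

A 7-joint arm with a two-finger parallel gripper is mounted at the origin on a cart in front of the work surface, level with it; the furniture and walls round the work are solid. World frame = base frame: x ahead of the robot, y to its left, z up, the work surface at z = 0. Lengths are in m, angles in rad, forces in N, time in s.
With the tool pointing down it reaches from about 0.425 to 0.875 m from the base axis. Payload 4.7 kg.
Tool frame: the origin (TCP) lies on the mounting face of the last link; the fingertips stand 182 mm ahead of it and the grasp point (between the pads) lies 164 mm ahead of it (ctrl.finger_overhang is the distance from the TCP to the fingertips, in m); z points along the fingers, y is the line along which they close (so a half turn about z gives the same grasp; the last joint's range is limited). The gripper opens to 87 mm and grips with 3 to 60 N. Pads are 19 mm wide; open, the fingers measure 117 mm over their backs; the gripper's body (75 mm by 190 mm) begins 51 mm behind the grasp point.
Start: joints at [1.194, 0.321, -0.07, 1.45, 0.023, 1.371, -0.057], TCP at [0.248, -0.601, 0.405] pointing down, gripper open.
Joint ranges: [-2.86, 2.86], [-0.3, 2.09], [-1.38, 1.24], [0.06, 2.45], [-1.56, 4.7], [0.09, 2.05], [-2.69, 2.69]. Speed limits (rad/s): [2.57, 2.57, 3.14, 3.14, 3.14, 3.14, 3.14].

### API

Orientations are given as a rotation vector (axis times angle).
In Python, from bench import ctrl gives the robot as it stands.
- The arm moves only by the shell command python3 -m jog 'ROWS' [FORCE]. ROWS is a JSON object of lists of equal length, an entry for each row: "translation": the shift along the tool's x, y, z as a fraction of full scale, a list of three; "yaw": the turn about the tool's z as a fraction of full scale; "jaw": the closure, from 0 (fully open) to 1 (shut). In form: {"translation": [[dx, dy, dz], ...], "yaw": [yaw, ...], "jaw": [jaw, ...]}. A call has 1 to 8 rows; each row is the pose to reach, as a shift and turn from the pose commanded when the call began, along the tool's axes at that moment, turning the shorter way round; what a row does not reach only later rows make up. Full scale, the value 1, is 0.2 m for a shift and 180 degrees for a turn. A row lasts 1/8 s, in which the tool goes at most 62.5 mm and 10.7 degrees, less where a joint would pass 70% of its speed; a pose out of reach is approached as far as the arm can. A call with a number of a shift or a turn outside -1 to 1 is refused whole. A call with a gripper value outside its range is refused whole. The fingers move at their own pace and stop on an object; FORCE is the grip in N (left out, the last holds). Time passes only in rows, so rows that repeat a pose let the fingers close. It gives the time, the measured TCP pose, the force, the opening and the grip force at its end, in the units of the state.
- ctrl.get_state(): the state, without advancing time (a new reading comes with each control period).
- ctrl.get_image(name): name is "scene" or "top" or "wrist"; returns a dict with "pixels" (480x640x3 uint8, blue, green, red), "fx", "fy", "cx", "cy" (pixels), "R" (3x3) and "t" (3): a world point X has camera coordinates R X + t; the wrist camera has in their place "mount" (4x4, takes a point from camera to tool coordinates, whose origin is the TCP and whose axes are the flange's). Camera axes: x right, y down, z forward; pixel columns grow to the right and rows downward; lengths in m; the calibration is good to about 2 mm. A picture is of the moment at which its call begins: read the wrist's pose just before it. There is no depth.
- ctrl.close_job(): hands the job in; it is judged then, once.
Trained networks look in a picture, given as the dict that the camera call returned (one of the last four; its "shot" number tells which), for a name from the list of things; names that differ only in an ending like _2 or _b are one class to them, and where a whole thing is asked for, a point or a joint stands for the part that bears it (a point fixed in the world has none). Each returns a list of dicts, best first, with "p" (0 to 1); they miss things now and then, are a little off and sometimes report something else, mostly with a low value. They report only what shows in the picture. A call takes as long as a camera call. They do not tell look-alikes from the thing itself.
- ctrl.silhouettes(label, picture): "region" (480x640 bool, what is visible of it) and "at" ([column, row] in pixels, amid what is visible of it).
The state is a dict: "time": time; "joint_positions": joint angles; "qd": joint speeds; "joint_torque": joint torques, N m; "position": TCP position; "tool_rot": TCP orientation; "ft_force": force on the tool from outside, world axes, zero at the start; "torque": the same for the moment, N m; "grip_width": opening from 0.0 (shut) to 1.0 (fully open); "grip_force": force on a finger pad.
Only numpy, scipy, OpenCV 4.12 (cv2) and the standard library are available. Lean on these libraries where they do the work, as an engineer would, in place of code of your own. Each camera call takes 0.05 s, during which the arm holds its last target. There are 200 camera calls.

### The job

Set up the wooden sales tray on the hub-cap stall: first slide the loose wooden divider, on edge, down into the two metal guides in the middle of the tray until it sits right down on the floor, so that the tray has two bays. Then stand the two loose wooden bed knobs upright in the bay where a bed knob already stands, and the two loose steel tins upright in the bay where a tin already stands. Everything ends on the tray floor with the divider still home; leave the two pieces already in the tray, the pliers and the oil can where they are.

Things in the scene. Friction and masses are not known exactly. Their poses are not given: they have to be found in the camera images.
- tray: fixed open wooden tray, 242 (x) x 254 (y) mm outside, 42 mm high, walls and floor 7 mm thick. Origin: centre of its underside; x points away from the robot, y left. Aluminium guide channels for the divider stand mid front wall and mid back wall (y = 0), grooves 16 mm wide, 14 deep, 228 mm from bottom to bottom, flared to 26 mm at z = 51 mm. Bays then: 228 x 114 mm, centre lines y = +63 and -63 mm.
- divider_c (a point): centre of the loose divider, a pale wooden board 216 x 12 x 50 mm standing on its long edge near the front of the table. x along its length, y across its thickness, z up. It goes along the tray's x at y = 0, its ends in the two guides; seated, its centre is 32 mm above the tray's origin.
- knob_dark_c (a point): centre (half-way up) of a loose, very dark brown turned wooden bed knob, 50 mm across, 53 mm high, standing on its flat foot, one of the four things in a row before the pile of small caps; z up
- knob_brown_c (a point): centre (half-way up) of a loose, mid-brown turned wooden bed knob, 58 mm across, 61 mm high, standing on its flat foot, one of the four things in a row before the pile of small caps; z up
- tin_a_c (a point): centre (half-way up) of a loose, empty, open grey steel tin, round, 60 mm across, 45 mm high, standing upright, one of the same row of four; z up
- tin_b_c (a point): centre (half-way up) of a second loose tin, the same as the first
- tray_knob_c (a point): centre of the bed knob that already stands in the tray (54 mm across, 57 mm high), loose, about 75 mm behind the middle of one of the two bays: it shows that bay is for knobs; it stays there
- tray_tin_c (a point): centre of the tin that already stands in the tray (60 mm across, 45 mm high), loose, about 75 mm behind the middle of the other bay: it shows that bay is for tins; it stays there
- pliers_c (a point): centre of red-handled pliers, 56 x 170 x 14 mm, lying on the table between robot and tray; y along their length; to be left alone
- oil_can_c (a point): centre of a red oil can, 70 mm across, 150 mm high with its spout, standing at the right; to be left alone
There are look-alikes about, which are no part of the job. What is shaped like the part that bears tin_b_c but pink is not meant.

How it is judged:
On the way:
1. the divider sits home in both guides, on the tray floor (x of divider_c in the frame of tray between -0.012 and 0.012 m and y of divider_c in the frame of tray between -0.006 and 0.006 m and z of divider_c in the frame of tray below 0.035 m and angle between the x axis of divider_c and the x axis of tray, either way round below 0.05 rad and angle between divider_c's own z axis and vertical below 0.12 rad), for 0.3 s.
At the end, for the whole second after the job is handed in: Divider down in both guides (height 3 mm, sideways 6, lengthwise 12, 0.05 rad); the bed knobs stand upright (0.2 rad) on the floor of the bay that held a knob, the tins likewise in the tin bay, 20 to 110 mm from the middle line; the first two moved under 50 mm; all at rest (all of step 1 and x of knob_dark_c in the frame of tray between -0.1 and 0.1 m and z of knob_dark_c in the frame of tray between 0.0275 and 0.0395 m and angle between each of knob_dark_c, knob_brown_c, tray_knob_c, tin_a_c, tin_b_c, tray_tin_c's own z axis and vertical below 0.2 rad and x of knob_brown_c in the frame of tray between -0.1 and 0.1 m and z of knob_brown_c in the frame of tray between 0.0315 and 0.0435 m and x of tray_knob_c in the frame of tray between -0.1 and 0.1 m and z of tray_knob_c in the frame of tray between 0.0295 and 0.0415 m and x of tin_a_c in the frame of tray between -0.1 and 0.1 m and z of tin_a_c in the frame of tray between 0.0235 and 0.0355 m and x of tin_b_c in the frame of tray between -0.1 and 0.1 m and z of tin_b_c in the frame of tray between 0.0235 and 0.0355 m and x of tray_tin_c in the frame of tray between -0.1 and 0.1 m and z of tray_tin_c in the frame of tray between 0.0235 and 0.0355 m and ((y of knob_dark_c in the frame of tray between 0.02 and 0.11 m and y of knob_brown_c in the frame of tray between 0.02 and 0.11 m and y of tray_knob_c in the frame of tray between 0.02 and 0.11 m and y of tin_a_c in the frame of tray between -0.11 and -0.02 m and y of tin_b_c in the frame of tray between -0.11 and -0.02 m and y of tray_tin_c in the frame of tray between -0.11 and -0.02 m) or (y of knob_dark_c in the frame of tray between -0.11 and -0.02 m and y of knob_brown_c in the frame of tray between -0.11 and -0.02 m and y of tray_knob_c in the frame of tray between -0.11 and -0.02 m and y of tin_a_c in the frame of tray between 0.02 and 0.11 m and y of tin_b_c in the frame of tray between 0.02 and 0.11 m and y of tray_tin_c in the frame of tray between 0.02 and 0.11 m)) and distance of each of tray_knob_c, tray_tin_c from where it was at the start of the episode below 0.05 m and linear speed of each of divider, knob_dark, knob_brown, tray_knob, tin_a, tin_b, tray_tin below 0.02 m/s); the robot touches nothing.
It fails at once if a loose knob or tin is put into the tray while the divider is not home in the guides (((x of knob_dark_c in the frame of tray between -0.12 and 0.12 m and y of knob_dark_c in the frame of tray between -0.126 and 0.126 m and z of knob_dark_c in the frame of tray below 0.045 m) or (x of knob_brown_c in the frame of tray between -0.12 and 0.12 m and y of knob_brown_c in the frame of tray between -0.126 and 0.126 m and z of knob_brown_c in the frame of tray below 0.045 m) or (x of tin_a_c in the frame of tray between -0.12 and 0.12 m and y of tin_a_c in the frame of tray between -0.126 and 0.126 m and z of tin_a_c in the frame of tray below 0.045 m) or (x of tin_b_c in the frame of tray between -0.12 and 0.12 m and y of tin_b_c in the frame of tray between -0.126 and 0.126 m and z of tin_b_c in the frame of tray below 0.045 m)) and not (z of divider_c in the frame of tray below 0.04 m and y of divider_c in the frame of tray between -0.01 and 0.01 m and x of divider_c in the frame of tray between -0.02 and 0.02 m)).
It fails at once if the pliers or the oil can are shifted by more than 30 mm (distance of any of pliers_c, oil_can_c from where it was at the start of the episode above 0.03 m).
It also fails if it takes over 136 s, if anything falls off the work surface, if the arm or the gripper's body presses on something with over 40 N, if the wrist force passes 120 N, or if a joint passes its speed limit or range.

## Working session

There is one attempt and no reset: what is moved stays moved. The work goes in short steps, Python scripts to look and compute and a shell command to move; the robot and the scene stay as the last step left them, time stands still between calls to the robot, and variables do not carry over. Pictures are saved under pics/ and viewed, at most 14 in all, crops included, and the job is handed in when it is done.

```bash
mkdir -p pics; ls; cat > h.py <<'E'
import numpy as np, cv2
from bench import ctrl
from scipy.spatial.transform import Rotation as R
def ray(im,px):
    d=np.array([(px[0]-im['cx'])/im['fx'],(px[1]-im['cy'])/im['fy'],1.])
    Rm=np.array(im['R']);t=np.array(im['t'])
    return -Rm.T@t, Rm.T@d
def atz(im,px,z):
    c,d=ray(im,px); return c+d*(z-c[2])/d[2]
def proj(im,X):
    q=np.array(im['R'])@np.array(X)+np.array(im['t']); return [q[0]/q[2]*im['fx']+im['cx'],q[1]/q[2]*im['fy']+im['cy']]
E
python3 - <<'E'
from h import *
s=ctrl.get_state(); print({k:np.round(v,3) for k,v in s.items()})
for n in ['scene','top']:
    im=ctrl.get_image(n); cv2.imwrite(f'pics/{n}0.png',im['pixels'])
    print(n,np.round(-np.array(im['R']).T@np.array(im['t']),3),im['fx'])
    for l in ['tray','divider_c','knob_dark_c','knob_brown_c','tin_a_c','tray_knob_c','tray_tin_c','pliers_c','oil_can_c']:
        for r in ctrl.silhouettes(l,im):
            if r['p']<.15: continue
            print(l,round(r['p'],2),np.round(r['at']),r['region'].sum(),np.round(atz(im,r['at'],.03),3))
E
```

```text
pics
{'time': np.float64(0.0), 'joint_positions': array([ 1.194,  0.322, -0.07 ,  1.452,  0.023,  1.371, -0.057]), 'qd': array([ 0.   ,  0.001, -0.001,  0.   , -0.002,  0.   ,  0.001]), 'joint_torque': array([ 0.0000e+00, -4.9129e+01, -4.0400e-01, -3.1252e+01, -6.4000e-02,
        4.4000e-02,  0.0000e+00]), 'position': array([ 0.247, -0.601,  0.404]), 'tool_rot': array([-3.08e+00, -6.10e-01,  1.00e-03]), 'ft_force': array([ 0.282, -1.073, -0.784]), 'torque': array([-0.044,  0.011, -0.032]), 'grip_force': np.float64(0.0), 'grip_width': np.float64(1.0)}
scene [-0.109  0.726  1.157] 590.2607400124878
tray 0.79 [225. 318.] 8550 [0.587 0.124 0.03 ]
divider_c 0.29 [390. 210.] 381 [ 0.469 -0.459  0.03 ]
knob_dark_c 0.67 [345. 261.] 272 [ 0.46  -0.206  0.03 ]
knob_brown_c 0.56 [389. 211.] 337 [ 0.469 -0.452  0.03 ]
tin_a_c 0.78 [369. 233.] 464 [ 0.468 -0.338  0.03 ]
tray_knob_c 0.86 [214. 277.] 380 [0.702 0.04  0.03 ]
tray_tin_c 0.81 [182. 312.] 673 [0.684 0.17  0.03 ]
pliers_c 0.65 [289. 371.] 720 [0.371 0.151 0.03 ]
oil_can_c 0.8 [418. 195.] 649 [ 0.438 -0.566  0.03 ]
top [ 0.389 -0.189  1.457] 513.809767928308
tray 0.92 [221. 233.] 7223 [0.59  0.109 0.03 ]
divider_c 0.93 [369. 311.] 298 [ 0.372 -0.303  0.03 ]
knob_dark_c 0.58 [338. 283.] 244 [ 0.449 -0.218  0.03 ]
knob_brown_c 0.84 [421. 280.] 362 [ 0.457 -0.449  0.03 ]
tin_a_c 0.92 [378. 279.] 413 [ 0.459 -0.33   0.03 ]
tray_knob_c 0.86 [246. 203.] 286 [0.676 0.04  0.03 ]
pliers_c 0.6 [210. 303.] 481 [0.394 0.137 0.03 ]
oil_can_c 0.88 [461. 286.] 617 [ 0.442 -0.557  0.03 ]
```

```bash
python3 - <<'E'
import cv2
a=cv2.imread('pics/top0.png')[170:370,150:510]; cv2.imwrite('pics/top0c.png',cv2.resize(a,(792,440),interpolation=cv2.INTER_CUBIC))
E
```

```text
(no output)
```

View pics/top0c.png

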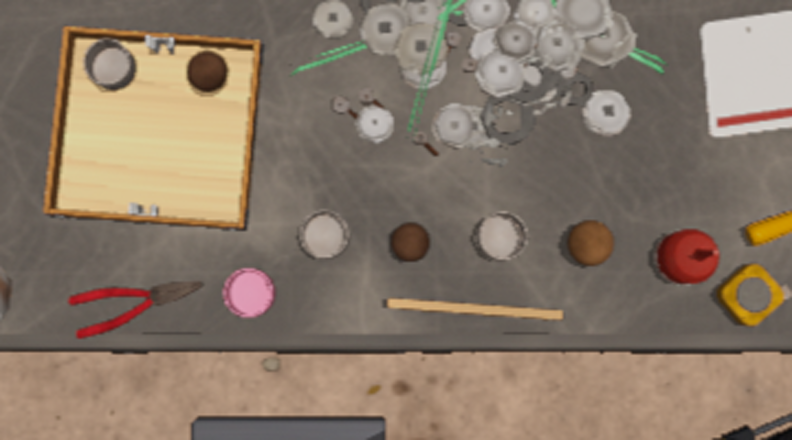

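View pics/scene0.png

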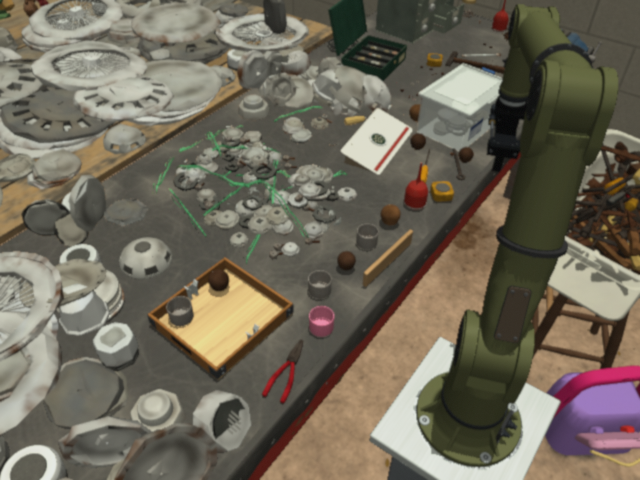

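The top crop shows:
- **Tray:** in full-image pixels at (221,233). Its tin is at (200,200), in the left (+y) bay. Its knob is at (244,202), in the right bay.
- **Tin candidates:** grey at (297,277), grey at (377,277) and pink at (263,303). The two grey ones in the row of four are meant; the pink one is excluded.
- **Knobs:** dark at (336,280), brown at (418,281).
- **Divider:** (366,310).

Next I'll measure these precisely.

```bash
cat >> h.py <<'E'
def cyl(im,x,y,r,z0,z1):
    a=np.linspace(0,2*np.pi,40); P=[proj(im,[x+r*np.cos(t),y+r*np.sin(t),z]) for z in (z0,z1) for t in a]
    h=cv2.convexHull(np.float32(P)); m=cv2.moments(h); return np.array([m['m10']/m['m00'],m['m01']/m['m00']])
def fitcyl(im,c,r,z0,z1):
    p=atz(im,c,(z0+z1)/2)[:2]
    for _ in range(6):
        e=np.array(c)-cyl(im,p[0],p[1],r,z0,z1); p=p+(atz(im,np.array(c)+e,z0)-atz(im,c,z0))[:2]
    return p
def pose(s=None):
    s=s or ctrl.get_state(); T=R.from_rotvec(s['tool_rot']).as_matrix(); p=np.array(s['position'])
    return p,T
def go(x,y,zg,ang):
    """units to bring grasp point to x,y,zg with tool y at ang deg (mod 180)"""
    p,T=pose(); g=p+T[:,2]*.164
    d=T.T@(np.array([x,y,zg])-g)/.2
    a=np.degrees(np.arctan2(T[1,1],T[0,1])); print('g',np.round(g,4),'yangle',round(a,2),'tilt',np.round(T[:,2],3),'shift',np.round(d,4),'yaw',round(((a-ang+180)%360-180)/180,4))
E
python3 - <<'E'
from h import *
H={'knob_dark_c':(.025,.053),'knob_brown_c':(.029,.061),'tin_a_c':(.03,.045),'tray_knob_c':(.027,.057),'tray_tin_c':(.03,.045)}
for n in ['top','scene']:
  im=ctrl.get_image(n)
  for l in H:
    z0=.007 if 'tray' in l else 0
    for r in ctrl.silhouettes(l,im):
        if r['p']<.04: continue
        m=r['region']; c=np.argwhere(m).mean(0)[::-1]
        print(n,l,round(r['p'],2),np.round(c,1),m.sum(),np.round(fitcyl(im,c,H[l][0],z0,z0+H[l][1]),4))
  for l in ['tray','divider_c']:
    for r in ctrl.silhouettes(l,im)[:2]:
      cn=max(cv2.findContours(r['region'].astype(np.uint8),0,1)[0],key=cv2.contourArea)
      q=cv2.boxPoints(cv2.minAreaRect(cn)); ap=cv2.approxPolyDP(cn,6,True)[:,0]
      z=.042 if l=='tray' else .05
      print(n,l,round(r['p'],2),np.round(q).tolist(),[np.round(atz(im,p,z)[:2],3).tolist() for p in q], ap.tolist())
im=ctrl.get_image('top')
K=cv2.resize(im['pixels'][175:275,165:275],(770,600) if 0 else (660,600),interpolation=cv2.INTER_CUBIC); cv2.imwrite('pics/tray.png',K)
E
```

```text
top knob_dark_c 0.76 [336.1 279.4] 214 [ 0.4587 -0.2132]
top knob_brown_c 0.79 [418.2 280.2] 337 [ 0.4566 -0.4393]
top tin_a_c 0.94 [377.9 276.8] 414 [ 0.4662 -0.3294]
top tin_a_c 0.54 [366.4 309.8] 356 [ 0.3755 -0.2962]
top tin_a_c 0.54 [462.6 286.1] 628 [ 0.4407 -0.5631]
top tray_knob_c 0.51 [244.  201.9] 285 [0.6766 0.0452]
top tray_tin_c 0.54 [244.  201.7] 280 [0.6784 0.0461]
top tray 0.94 [[169.0, 267.0], [176.0, 180.0], [271.0, 188.0], [263.0, 275.0]] [[0.492, 0.249], [0.74, 0.237], [0.716, -0.03], [0.47, -0.013]] [[180, 182], [170, 266], [261, 274], [269, 189]]
top divider_c 0.72 [[180.0, 305.0], [236.0, 286.0], [242.0, 305.0], [186.0, 324.0]] [[0.388, 0.214], [0.439, 0.061], [0.388, 0.043], [0.337, 0.195]] [[240, 299], [186, 303], [216, 306], [185, 321]]
top divider_c 0.59 [[327.0, 309.0], [327.0, 305.0], [405.0, 310.0], [405.0, 315.0]] [[0.377, -0.187], [0.389, -0.188], [0.374, -0.4], [0.362, -0.399]] [[327, 306], [405, 314]]
scene knob_dark_c 0.72 [346.4 260. ] 270 [ 0.4612 -0.216 ]
scene knob_brown_c 0.54 [390.1 214.1] 334 [ 0.4601 -0.441 ]
scene tin_a_c 0.58 [367.  235.8] 446 [ 0.469  -0.3319]
scene tray_knob_c 0.93 [218.1 279.7] 348 [0.6813 0.0442]
scene tray_knob_c 0.28 [385.7 258.6] 816 [ 0.3753 -0.2748]
scene tray 0.7 [[144.0, 317.0], [231.0, 237.0], [297.0, 309.0], [210.0, 388.0]] [[0.737, 0.241], [0.755, -0.087], [0.458, 0.006], [0.476, 0.291]] [[225, 257], [172, 296], [190, 299], [188, 324], [171, 322], [166, 301], [148, 314], [216, 378], [293, 311]]
scene tray 0.62 [[356.0, 246.0], [359.0, 223.0], [379.0, 225.0], [376.0, 248.0]] [[0.46, -0.262], [0.507, -0.345], [0.457, -0.371], [0.413, -0.287]] [[363, 224], [358, 243], [371, 247], [377, 228]]
scene divider_c 0.94 [[357.0, 278.0], [409.0, 228.0], [417.0, 236.0], [365.0, 286.0]] [[0.392, -0.16], [0.377, -0.402], [0.344, -0.386], [0.36, -0.148]] [[411, 230], [364, 272], [363, 284], [410, 243]]
```

View pics/tray.png

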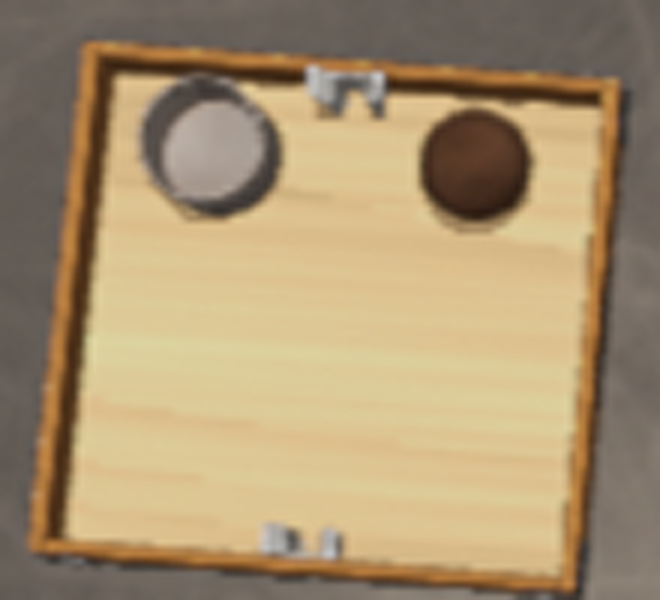

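The tray crop shows the rim corners at full-image pixels (179.3,182.3), (268.3,188.3), (260.5,273.3) and (170.5,266.3), with the guides mid back and mid front. The tin stands in the left (+y) bay and the knob in the right (-y) bay.

```bash
python3 - <<'E'
from h import *
im=ctrl.get_image('top')
C=[(179.3,182.3),(268.3,188.3),(260.5,273.3),(170.5,266.3)]
W=np.array([atz(im,p,.042)[:2] for p in C]); L=np.array([[.121,.127],[.121,-.127],[-.121,-.127],[-.121,.127]])
c=W.mean(0); A=W-c; th=np.arctan2((L[:,0]*A[:,1]-L[:,1]*A[:,0]).sum(),(L*A).sum())
M=np.array([[np.cos(th),-np.sin(th)],[np.sin(th),np.cos(th)]]); print(c,np.degrees(th),np.round(A-L@M.T,4).tolist())
for p in [(165+350/6,175+92/6),(165+308/6,175+545/6)]:
    q=atz(im,p,.051)[:2]; print('guide',q,M.T@(q-c))
print(fitcyl(im,(297.3,277),.03,0,.045), fitcyl(im,(165+212/6,175+147/6),.03,.007,.052))
go(.3755,-.2935,.18,-4)
E
```

```text
[0.60434543 0.1116052 ] -4.2450343032815265 [[-0.0017, -0.0003], [-0.001, 0.0007], [0.001, 0.0013], [0.0017, -0.0017]]
guide [0.70710326 0.10169669] [ 0.10320937 -0.00227498]
guide [0.49533349 0.11608453] [-0.10904444 -0.00360225]
[ 0.46574098 -0.10573486] [0.68524698 0.17048188]
g [ 0.2476 -0.601   0.2408] yangle -67.61 tilt [ 0. -0. -1.] shift [ 1.177  -1.1781  0.3037] yaw -0.3534
```

```bash
python3 -m jog '{"translation":[[0.2,-0.2,0],[0.4,-0.4,0],[0.6,-0.6,0],[0.8,-0.8,0],[0.95,-0.95,0],[0.95,-0.95,0],[0.95,-0.95,0],[0.95,-0.95,0]],"yaw":[-0.05,-0.1,-0.15,-0.2,-0.25,-0.3,-0.3534,-0.3534],"jaw":[0,0,0,0,0.5,0.5,0.5,0.5]}' 30
python3 -c "
from h import *
go(.3755,-.2935,.18,-4)"
```

```text
time: 2.9
position: [0.3509, -0.3528, 0.405]
tool_rot: [2.299, 2.14, -0.0]
ft_force: [0.4, -0.4, 0.4]
grip_width: 0.629
grip_force: 0.0
g [ 0.3509 -0.3529  0.241 ] yangle -4.09 tilt [ 0. -0. -1.] shift [0.3052 0.1013 0.3047] yaw -0.0005
```

```bash
python3 -m jog '{"translation":[[0.3052,0.1013,0],[0.3052,0.1013,0.2],[0.3052,0.1013,0.2],[0.3052,0.1013,0.2]],"yaw":[0,0,0,0],"jaw":[0.6,0.6,0.6,0.6]}'
cat >> h.py <<'E'
def wrist():
    s=ctrl.get_state(); im=ctrl.get_image('wrist'); p,T=pose(s); M=np.array(im['mount'])
    Rw=T@M[:3,:3]; tw=T@M[:3,3]+p; im2=dict(im); im2['R']=Rw.T; im2['t']=-Rw.T@tw
    return im,im2
E
python3 - <<'E'
from h import *
im,w=wrist(); cv2.imwrite('pics/w1.png',im['pixels'])
for r in ctrl.silhouettes('divider_c',im)[:2]:
    cn=max(cv2.findContours(r['region'].astype(np.uint8),0,1)[0],key=cv2.contourArea)
    q=cv2.boxPoints(cv2.minAreaRect(cn)); Q=np.array([atz(w,p,.05)[:2] for p in q]); print(r['p'],q.tolist(),np.round(Q,4).tolist(),Q.mean(0))
go(.3755,-.2935,.035,-4)
E
```

```text
time: 3.4
position: [0.3752, -0.2944, 0.3657]
tool_rot: [2.3, 2.139, 0.0]
ft_force: [-0.5, -0.2, 0.4]
grip_width: 0.405
grip_force: 0.0
0.86 [[314.0, 90.0], [330.0, 90.0], [330.0, 299.0], [314.0, 299.0]] [[0.3762, -0.1848], [0.3881, -0.1857], [0.3769, -0.3535], [0.3631, -0.3525]] [ 0.37607907 -0.26915098]
g [ 0.3757 -0.2948  0.2022] yangle -4.14 tilt [ 0.002 -0.001 -1.   ] shift [ 0.0075 -0.0028  0.8358] yaw -0.0008
```

View pics/w1.png

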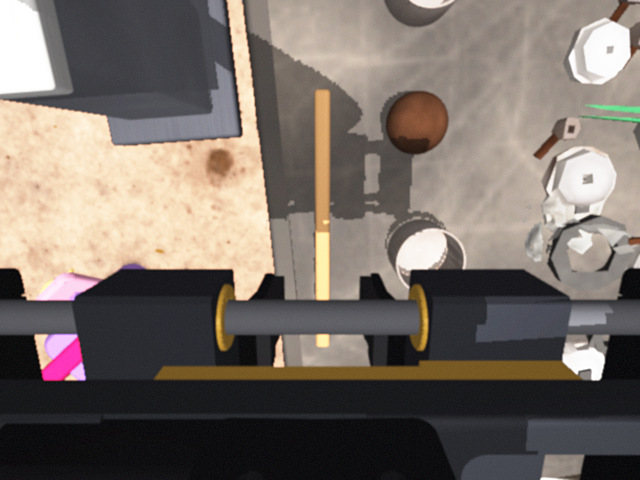

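The wrist view shows the divider upright along column 322, from row 90 to row 347, centred between the fingers. I'll descend and grip.

```bash
python3 -m jog '{"translation":[[0.0075,-0.005,0.3],[0.0075,-0.005,0.6],[0.0075,-0.005,0.75],[0.0075,-0.005,0.825],[0.0075,-0.005,0.825],[0.0075,-0.005,0.825],[0.0075,-0.005,0.825],[0.0075,-0.005,0.825]],"yaw":[0,0,0,0,0,0,0,0],"jaw":[0.6,0.6,0.6,0.6,0.6,1,1,1]}' 35
python3 -m jog '{"translation":[[0,0,0],[0,0,0],[0,0,-0.2],[0,0,-0.5],[0,0,-0.5],[0,0,-0.5]],"yaw":[0,0,0,0,0,0],"jaw":[1,1,1,1,1,1]}'
python3 - <<'E'
from h import *
im,w=wrist(); cv2.imwrite('pics/w2.png',im['pixels'])
for r in ctrl.silhouettes('divider_c',im)[:1]:
    cn=max(cv2.findContours(r['region'].astype(np.uint8),0,1)[0],key=cv2.contourArea)
    q=cv2.boxPoints(cv2.minAreaRect(cn)); print(r['p'],q.tolist()); p,T=pose(); z=p[2]-.164+.013
    print([np.round(atz(w,x,z),4).tolist() for x in q])
s=ctrl.get_state();print(s['grip_width'],s['grip_force'],s['ft_force'])
go(.6043,.1116,.15,90-4.25)
E
```

```text
time: 4.5
position: [0.3748, -0.2922, 0.2007]
tool_rot: [2.296, 2.141, -0.0]
ft_force: [0.6, -0.4, 1.1]
grip_width: 0.146
grip_force: 1.3
time: 5.25
position: [0.374, -0.2917, 0.2991]
tool_rot: [-2.297, -2.142, 0.001]
ft_force: [-0.6, 0.6, -1.4]
grip_width: 0.135
grip_force: 35.0
0.8 [[303.0, 15.0], [339.0, 15.0], [339.0, 299.0], [303.0, 299.0]]
[[0.3742, -0.1833, 0.147], [0.3857, -0.1841, 0.147], [0.38, -0.2814, 0.147], [0.3662, -0.2805, 0.147]]
0.1346562961132557 34.99777566175908 [ 0.21646483  0.57393992 -0.3239473 ]
g [ 0.3733 -0.2911  0.134 ] yangle -4.0 tilt [-0.003  0.002 -1.   ] shift [ 2.0895  1.0116 -0.0787] yaw -0.4986
```

```bash
python3 -m jog '{"translation":[[0.15,0.05,-0.2],[0.35,0.15,-0.3],[0.55,0.25,-0.3],[0.75,0.35,-0.3],[0.9,0.45,-0.3],[1,0.5,-0.3],[1,0.5,-0.3],[1,0.5,-0.3]],"yaw":[0,-0.05,-0.1,-0.15,-0.2,-0.25,-0.25,-0.25],"jaw":[1,1,1,1,1,1,1,1]}'
python3 -c "
from h import *
go(.6043,.1116,.2,90-4.25)"
```

```text
time: 6.35
position: [0.4874, -0.1005, 0.3586]
tool_rot: [-1.307, -2.854, 0.001]
ft_force: [-0.5, -0.6, -0.6]
grip_width: 0.135
grip_force: 35.0
g [ 0.4871 -0.1005  0.1946] yangle 40.79 tilt [-0.002  0.    -1.   ] shift [ 0.4199  1.1366 -0.0281] yaw -0.2498
```

```bash
python3 -m jog '{"translation":[[0.07,0.2,0],[0.14,0.4,0],[0.21,0.6,0],[0.28,0.8,0],[0.35,0.95,0],[0.35,0.95,0],[0.35,0.95,0],[0.35,0.95,0]],"yaw":[-0.05,-0.1,-0.15,-0.2,-0.25,-0.25,-0.25,-0.25],"jaw":[1,1,1,1,1,1,1,1]}'
python3 - <<'E'
from h import *
im,w=wrist(); cv2.imwrite('pics/w3.png',im['pixels'])
go(.6043,.1116,.12,90-4.25)
E
```

```text
time: 7.35
position: [0.5855, 0.0759, 0.3595]
tool_rot: [-0.116, -3.139, 0.003]
ft_force: [-0.2, 0.4, -0.8]
grip_width: 0.137
grip_force: 35.0
g [0.5854 0.076  0.1956] yangle 85.8 tilt [-0.    -0.001 -1.   ] shift [-0.0811  0.1848  0.3778] yaw 0.0003
```

View pics/w3.png

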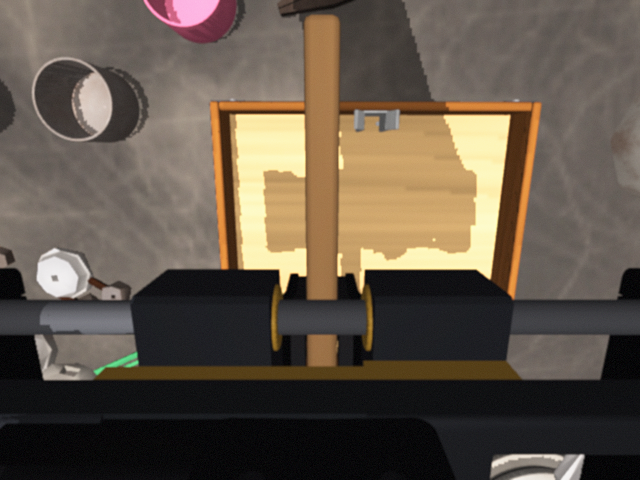

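The wrist view shows the tray's front rim corners at about (212,103) and (540,103). The front guide is centred at about (377,118), and the divider is held at columns 305–338.

```bash
python3 - <<'E'
from h import *
im,w=wrist()
cv2.imwrite('pics/w3c.png',cv2.resize(im['pixels'][80:150,290:420],(780,420),interpolation=cv2.INTER_CUBIC))
for p,z in [((212,103),.042),((540,103),.042),((377,118),.051)]: print(atz(w,p,z))
th=np.radians(-4.25);u=np.array([np.cos(th),np.sin(th)]);v=np.array([-u[1],u[0]])
for p,z in [((212,103),.042),((540,103),.042),((377,118),.051)]:
  d=atz(w,p,z)[:2]-[.6043,.1116]; print('tray',d@u,d@v)
# divider far-end lateral position
for p in [(322,20),(322,250)]: 
  d=atz(w,p,.1956+.013)[:2]-[.6043,.1116]; print('div',d@u,d@v)
p0,T=pose(); d=(p0+T[:,2]*.164)[:2]-[.6043,.1116]; print('g',d@u,d@v)
E
```

```text
[ 4.77273195e-01 -1.62081775e-05  4.20000000e-02]
[0.49555745 0.24883086 0.042     ]
[0.4979502  0.12352993 0.051     ]
tray -0.11840579647511651 -0.12072304902369936
tray -0.11861350069789786 0.12879475350692648
tray -0.10694146241513391 0.0040157068354315425
div -0.12394550912031631 -0.036904968442007025
div -0.04804829196075299 -0.0368053231027839
g -0.016147380889966787 -0.03644558792970128
```

View pics/w3c.png

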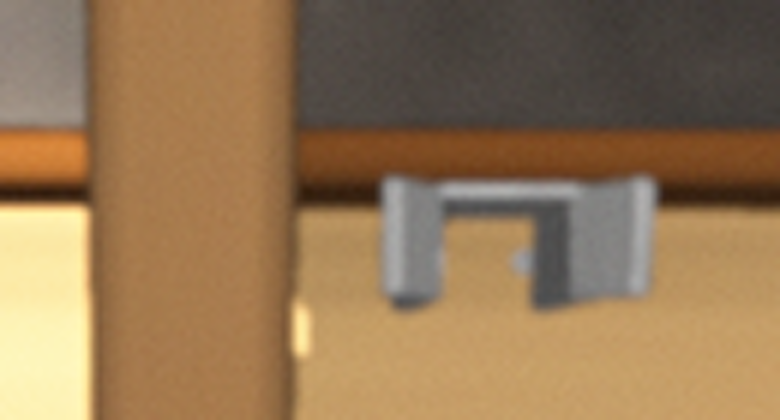

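```bash
python3 - <<'E'
from h import *
th=np.radians(-4.25);u=np.array([np.cos(th),np.sin(th)]);v=np.array([-u[1],u[0]])
q=np.array([.6043,.1116])+.001*u+.002*v; go(q[0],q[1],.11,85.75)
E
```

```text
g [0.5855 0.0765 0.1957] yangle 85.84 tilt [ 0.    -0.001 -1.   ] shift [-0.086   0.1926  0.4285] yaw 0.0005
```

```bash
python3 -m jog '{"translation":[[-0.086,0.1926,0],[-0.086,0.1926,0.2],[-0.086,0.1926,0.4285],[-0.086,0.1926,0.4285],[-0.086,0.1926,0.4285]],"yaw":[0,0,0,0,0],"jaw":[1,1,1,1,1]}'
python3 - <<'E'
from h import *
im,w=wrist(); cv2.imwrite('pics/w4.png',im['pixels'])
t=ctrl.get_image('top'); cv2.imwrite('pics/t4.png',cv2.resize(t['pixels'][175:285,165:275],(600,600),interpolation=cv2.INTER_CUBIC))
a=cv2.imread('pics/w4.png'); b=cv2.resize(cv2.imread('pics/t4.png'),(0,0),fx=.25,fy=.25); a[330:480,0:150]=b
cv2.imwrite('pics/w4b.png',a); go(.6,.1,.1,85.75)
E
```

```text
time: 8.07
position: [0.6061, 0.1152, 0.2758]
tool_rot: [0.111, 3.138, 0.001]
ft_force: [0.7, -0.3, -0.4]
grip_width: 0.137
grip_force: 35.0
g [0.607  0.1156 0.1126] yangle 85.97 tilt [ 0.004  0.    -1.   ] shift [ 0.0296 -0.0801  0.0627] yaw 0.0012
```

View pics/w4.png

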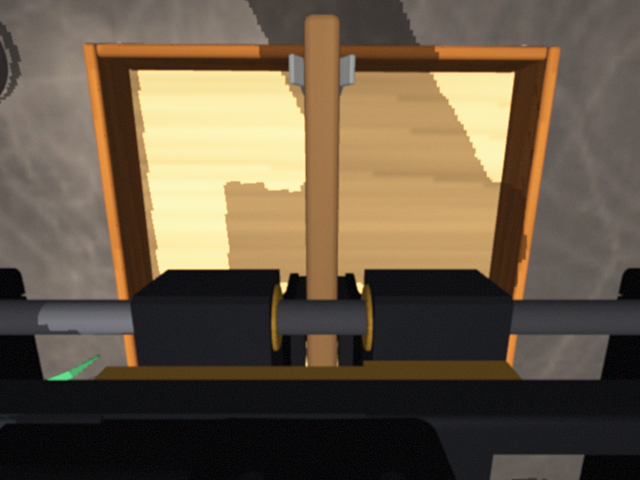

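The divider (column 322) lines up with the front guide, whose outer edges are at columns 289 and 355. Next I check the lengthwise fit.

```bash
python3 - <<'E'
from h import *
im,w=wrist()
th=np.radians(-4.25);u=np.array([np.cos(th),np.sin(th)]);v=np.array([-u[1],u[0]])
p0,T=pose(); g=p0+T[:,2]*.164; print(g,p0)
for n,p,z in [('L',(86,44),.042),('R',(559,47),.042),('gd',(322,72),.051),('div',(322,15),g[2]+.013)]:
  d=atz(w,p,z)[:2]-[.6043,.1116]; print(n,d@u,d@v)
d=g[:2]-[.6043,.1116]; print('g',d@u,d@v)
E
```

```text
[0.60688857 0.11548372 0.11242879] [0.60626658 0.11545474 0.27642761]
L -0.11870059100065017 -0.12072664330792568
R -0.11830413742320979 0.12922752296284956
gd -0.10390522624051848 0.0038856110175514488
div -0.10675035725266549 0.003750387503710822
g 0.0022936389368931934 0.004064874818032093
```

```bash
python3 -m jog '{"translation":[[0,0,0.08],[0,0,0.14],[0,0,0.18],[0,0,0.21],[0,0,0.24],[0,0,0.24]],"yaw":[0,0,0,0,0,0],"jaw":[1,1,1,1,1,1]}'
python3 -c "
from h import *
print(ctrl.get_state()['torque']);go(.6069,.1155,.044,85.75)"
```

```text
time: 8.98
position: [0.6053, 0.1153, 0.2255]
tool_rot: [-0.109, -3.139, 0.0]
ft_force: [0.7, 0.4, -1.0]
grip_width: 0.134
grip_force: 35.0
[ 0.05830987 -0.10387027 -0.03288428]
g [0.6052 0.1153 0.0615] yangle 86.01 tilt [-0.001 -0.    -1.   ] shift [-0.0086  0.0016  0.0876] yaw 0.0014
```

```bash
python3 -m jog '{"translation":[[0,0,0.03],[0,0,0.06],[0,0,0.08],[0,0,0.09],[0,0,0.09]],"yaw":[0,0,0,0,0],"jaw":[1,1,1,1,1]}'
python3 -c "
from h import *
go(.6069,.1155,.044,85.75)"
```

```text
time: 9.6
position: [0.6055, 0.1154, 0.208]
tool_rot: [0.11, 3.14, -0.0]
ft_force: [0.6, -0.4, -1.3]
grip_width: 0.134
grip_force: 35.0
g [0.6055 0.1154 0.044 ] yangle 86.0 tilt [ 0. -0. -1.] shift [-0.0068  0.001   0.0002] yaw 0.0014
```

```bash
python3 -m jog '{"translation":[[0,0,0.005],[0,0,0.01],[0,0,0.015],[0,0,0.015],[0,0,0.015],[0,0,0.015],[0,0,0.015]],"yaw":[0,0,0,0,0,0,0],"jaw":[1,1,1,1,0.7,0.7,0.7]}'
python3 -m jog '{"translation":[[0,0,-0.1],[0,0,-0.4],[0,0,-0.8],[0,0,-0.9],[-0.2,-0.3,-0.9],[-0.4,-0.6,-0.9],[-0.6,-0.9,-0.9],[-0.6,-0.95,-0.9]],"yaw":[0,0,0,0,0,0,0,0],"jaw":[0.7,0.7,0.5,0,0,0,0,0]}'
python3 - <<'E'
from h import *
t=ctrl.get_image('top');s=ctrl.get_image('scene')
a=cv2.resize(t['pixels'][175:285,165:275],(400,400),interpolation=cv2.INTER_CUBIC); b=cv2.resize(s['pixels'][240:400,140:300],(400,400),interpolation=cv2.INTER_CUBIC)
cv2.imwrite('pics/d5.png',np.hstack([a,b]))
go(.4605,-.2146,.2,-4)
E
```

```text
time: 10.48
position: [0.6054, 0.1153, 0.2047]
tool_rot: [-0.11, -3.139, 0.0]
ft_force: [0.5, 0.9, 0.5]
grip_width: 0.291
grip_force: 0.0
time: 11.48
position: [0.7129, -0.0866, 0.3859]
tool_rot: [0.115, 3.138, -0.001]
ft_force: [-0.4, -0.7, -0.5]
grip_width: 0.897
grip_force: 0.0
g [ 0.713  -0.0901  0.2212] yangle 85.5 tilt [ 0.001 -0.003 -1.   ] shift [ 1.2097 -0.7192  0.1071] yaw 0.4972
```

View pics/d5.png

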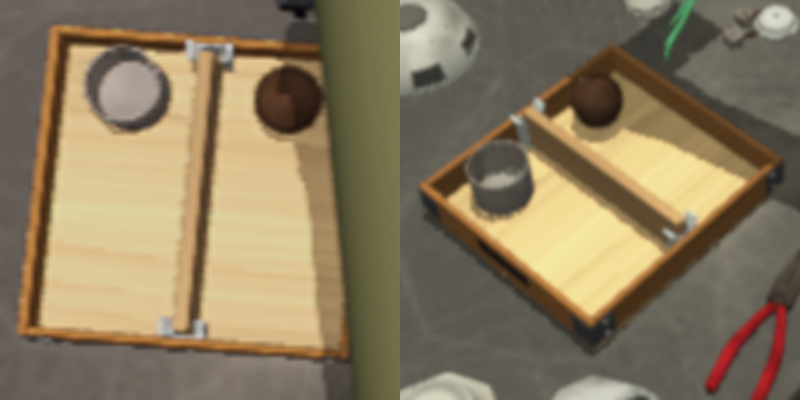

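The divider stands in both guides, in both views. The right bay (−y) takes the knobs and the left bay (+y) the tins. Dark knob first.

```bash
python3 -m jog '{"translation":[[0.2,-0.1,0],[0.4,-0.25,0],[0.6,-0.4,0],[0.8,-0.55,0],[0.95,-0.65,0],[0.95,-0.65,0],[0.95,-0.65,0],[0.95,-0.65,0]],"yaw":[0,0,0,0,0,0,0,0],"jaw":[0,0,0,0,0,0,0,0]}'
python3 - <<'E'
from h import *
im,w=wrist()
for l,r0,h in [('knob_dark_c',.025,.053),('knob_brown_c',.029,.061),('tin_a_c',.03,.045)]:
  for r in ctrl.silhouettes(l,im)[:3]:
    c=np.argwhere(r['region']).mean(0)[::-1]; print(l,round(r['p'],2),np.round(c),r['region'].sum(),np.round(fitcyl(w,c,r0,0,h),4))
s=ctrl.get_image('scene')
for r in ctrl.silhouettes('divider_c',s)[:2]: print(r['p'],r['at'],cv2.approxPolyDP(max(cv2.findContours(r['region'].astype(np.uint8),0,1)[0],key=cv2.contourArea),3,True)[:,0].tolist())
th=np.radians(-4.25);u=np.array([np.cos(th),np.sin(th)]);c=np.array([.607,.1153])
for x in (-.108,.108):
  for z in (.007,.057): print(x,z,np.round(proj(s,[*(c+x*u),z])))
go(.4605,-.2146,.03,85.75)
E
```

```text
time: 12.58
position: [0.5143, -0.1974, 0.3854]
tool_rot: [0.105, 3.139, 0.001]
ft_force: [0.4, -0.3, 0.1]
grip_width: 1.0
grip_force: 0.0
knob_dark_c 0.69 [300. 163.] 2441 [ 0.4572 -0.2115]
knob_brown_c 0.98 [ 47. 179.] 4303 [ 0.4564 -0.4348]
tin_a_c 0.6 [172. 180.] 4642 [ 0.4651 -0.3285]
tin_a_c 0.29 [618.  74.] 1054 [0.4027 0.0623]
0.76 [219.5, 311.1] [[189, 285], [192, 297], [244, 335], [253, 332], [252, 325], [197, 285]]
0.59 [419.0, 190.0] [[421, 163], [417, 177], [405, 188], [403, 201], [412, 209], [423, 207], [428, 195], [427, 184], [420, 177]]
-0.108 0.007 [253. 341.]
-0.108 0.057 [252. 328.]
0.108 0.007 [193. 296.]
0.108 0.057 [190. 283.]
g [ 0.5136 -0.1986  0.2208] yangle 86.05 tilt [-0.  0. -1.] shift [ 0.2592 -0.0986  0.9542] yaw 0.0017
```

```bash
python3 -m jog '{"translation":[[0.269,-0.088,0],[0.269,-0.088,0.3],[0.269,-0.088,0.6],[0.269,-0.088,0.8],[0.269,-0.088,0.95],[0.269,-0.088,0.95],[0.269,-0.088,0.95]],"yaw":[0,0,0,0,0,0,0],"jaw":[0,0,0,0,0,0,0.3]}' 25
python3 -m jog '{"translation":[[0,0,0],[0,0,0],[0,0,0],[0,0,0],[0,0,0],[0,0,-0.1],[0,0,-0.4],[0,0,-0.6]],"yaw":[0,0,0,0,0,0,0,0],"jaw":[1,1,1,1,1,1,1,1]}'
python3 - <<'E'
from h import *
im=ctrl.get_image('top'); w,_=wrist()
a=cv2.resize(im['pixels'][190:330,240:400],(457,400)); b=cv2.resize(w['pixels'],(340,400)); cv2.imwrite('pics/k1.png',np.hstack([a,b]))
c=np.array([.607,.1153]);th=np.radians(-4.25);u=np.array([np.cos(th),np.sin(th)]);v=np.array([-u[1],u[0]])
q=c-.07*u-.063*v;print(q);go(*q,.15,85.75)
E
```

```text
time: 13.75
position: [0.4592, -0.2129, 0.1962]
tool_rot: [0.109, 3.138, -0.001]
ft_force: [0.1, -0.1, 1.0]
grip_width: 0.95
grip_force: 0.0
time: 14.75
position: [0.4586, -0.2127, 0.317]
tool_rot: [0.109, 3.138, -0.001]
ft_force: [0.9, 0.1, -1.6]
grip_width: 0.545
grip_force: 25.0
[0.53252365 0.05766083]
g [ 0.4613 -0.214   0.1555] yangle 86.0 tilt [ 0.007 -0.005 -1.   ] shift [-0.2606  1.3797  0.023 ] yaw 0.0014
```

```bash
python3 -m jog '{"translation":[[-0.04,0.2,0],[-0.08,0.45,0],[-0.12,0.7,0],[-0.2,0.9,0],[-0.25,1,0],[-0.25,1,0],[-0.25,1,0]],"yaw":[0,0,0,0,0,0,0],"jaw":[1,1,1,1,1,1,1]}'
python3 -c "
from h import *
go(.5325,.0577,.039,85.75)"
```

```text
time: 15.72
position: [0.5216, -0.0179, 0.3141]
tool_rot: [-0.111, -3.138, 0.001]
ft_force: [0.2, -0.3, -1.5]
grip_width: 0.544
grip_force: 25.0
g [ 0.5213 -0.018   0.1501] yangle 85.95 tilt [-0.002 -0.    -1.   ] shift [-0.0301  0.3818  0.5552] yaw 0.0011
```

```bash
python3 -m jog '{"translation":[[-0.02,0.2,0],[-0.03,0.382,0],[-0.03,0.382,0.15],[-0.03,0.382,0.3],[-0.03,0.382,0.45],[-0.03,0.382,0.52],[-0.03,0.382,0.552],[-0.03,0.382,0.552]],"yaw":[0,0,0,0,0,0,0,0],"jaw":[1,1,1,1,1,1,1,1]}'
python3 -m jog '{"translation":[[0,0,0],[0,0,0],[0,0,0],[0,0,0],[0,0,-0.2],[0,0,-0.5],[0,0,-0.8],[0,-0.2,-0.9]],"yaw":[0,0,0,0,0,0,0,0],"jaw":[1,0.28,0.28,0.28,0.28,0.28,0.28,0]}'
python3 - <<'E'
from h import *
s=ctrl.get_image('scene'); cv2.imwrite('pics/s6.png',cv2.resize(s['pixels'][190:400,140:420],(800,600),interpolation=cv2.INTER_CUBIC))
go(.457,-.4365,.2,-4)
E
```

```text
time: 16.73
position: [0.5338, 0.0587, 0.205]
tool_rot: [0.11, 3.139, -0.0]
ft_force: [-0.2, 0.4, -0.8]
grip_width: 0.545
grip_force: 25.0
time: 17.73
position: [0.5315, 0.0229, 0.3892]
tool_rot: [0.098, 3.133, 0.001]
ft_force: [1.2, -1.1, -0.2]
grip_width: 0.775
grip_force: 0.0
g [0.533  0.0134 0.2256] yangle 85.83 tilt [ 0.007 -0.005 -1.   ] shift [ 0.2164 -2.2708  0.1375] yaw 0.499
```

View pics/s6.png

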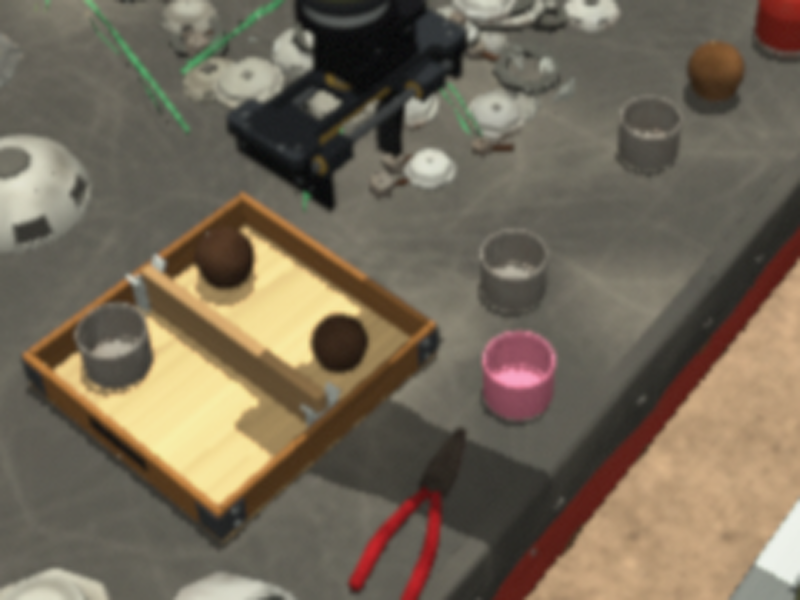

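The dark knob stands upright in the knob bay and the divider is in place. The brown knob is next, with the tool turned 90° to clear the oil can.

```bash
python3 -m jog '{"translation":[[0.02,-0.2,0],[0.05,-0.5,0],[0.08,-0.8,0],[0.1,-1,0],[0.1,-1,0],[0.1,-1,0]],"yaw":[0,0,0,0,0,0],"jaw":[0,0,0,0,0,0]}'
python3 -m jog '{"translation":[[0.02,-0.2,0],[0.05,-0.4,0],[0.08,-0.6,0],[0.1,-0.8,0],[0.1,-0.8,0],[0.1,-0.8,0],[0.1,-0.8,0],[0.1,-0.8,0]],"yaw":[0.05,0.1,0.15,0.2,0.25,0.3,0.35,0.4],"jaw":[0,0,0,0,0,0,0,0]}'
python3 - <<'E'
from h import *
im,w=wrist()
for r in ctrl.silhouettes('knob_brown_c',im)[:2]:
    c=np.argwhere(r['region']).mean(0)[::-1]; print(round(r['p'],2),np.round(c),r['region'].sum(),np.round(fitcyl(w,c,.029,0,.061),4))
go(.457,-.4365,.034,-4)
E
```

```text
time: 18.52
position: [0.497, -0.1781, 0.3845]
tool_rot: [-0.109, -3.14, -0.001]
ft_force: [0.4, 0.6, -0.8]
grip_width: 0.999
grip_force: 0.0
time: 19.52
position: [0.467, -0.3351, 0.3847]
tool_rot: [-1.936, -2.474, -0.001]
ft_force: [0.6, -0.5, -0.8]
grip_width: 1.001
grip_force: 0.0
0.57 [286. 331.] 920 [ 0.4576 -0.4452]
g [ 0.467  -0.3352  0.2207] yangle 14.18 tilt [ 0.  0. -1.] shift [-0.4791 -0.1728  0.9334] yaw 0.101
```

```bash
python3 -m jog '{"translation":[[-0.25,-0.09,0],[-0.4791,-0.1728,0],[-0.4791,-0.1728,0.3],[-0.4791,-0.1728,0.6],[-0.4791,-0.1728,0.85],[-0.4791,-0.1728,0.93],[-0.4791,-0.1728,0.93],[-0.4791,-0.1728,0.93]],"yaw":[0.05,0.1,0.1,0.1,0.1,0.1,0.1,0.1],"jaw":[0,0,0,0,0,0,0,0.2]}'
python3 -m jog '{"translation":[[0,0,0],[0,0,0],[0,0,0],[0,0,0],[0,0,0],[0,0,-0.1],[0,0,-0.4],[0,0,-0.7]],"yaw":[0,0,0,0,0,0,0,0],"jaw":[1,1,1,1,1,1,1,1]}'
python3 - <<'E'
from h import *
c=np.array([.607,.1153]);th=np.radians(-4.25);u=np.array([np.cos(th),np.sin(th)]);v=np.array([-u[1],u[0]])
q=c-.006*u-.063*v;print(q);go(*q,.18,85.75)
E
```

```text
time: 20.62
position: [0.4567, -0.4391, 0.2013]
tool_rot: [2.293, 2.141, 0.0]
ft_force: [0.2, -0.5, 0.6]
grip_width: 0.951
grip_force: 0.0
time: 21.62
position: [0.4549, -0.4382, 0.3402]
tool_rot: [-2.296, -2.142, 0.0]
ft_force: [0.9, -1.1, -0.4]
grip_width: 0.639
grip_force: 25.0
[0.59634766 0.05291789]
g [ 0.4547 -0.438   0.1762] yangle -3.99 tilt [-0.001  0.001 -1.   ] shift [ 2.498   0.5356 -0.0166] yaw -0.4986
```

```bash
python3 -m jog '{"translation":[[0.2,0.04,0],[0.5,0.1,0],[0.8,0.16,0],[1,0.2,0],[1,0.2,0],[1,0.2,0]],"yaw":[0,0,0,0,0,0],"jaw":[1,1,1,1,1,1]}'
python3 -m jog '{"translation":[[0.2,0.04,0],[0.4,0.1,0],[0.6,0.15,0],[0.8,0.2,0],[0.9,0.2,0],[0.9,0.2,0],[0.9,0.2,0],[0.9,0.2,0]],"yaw":[-0.05,-0.1,-0.15,-0.2,-0.25,-0.3,-0.35,-0.4],"jaw":[1,1,1,1,1,1,1,1]}'
python3 -c "
from h import *
go(.5963,.0529,.1,85.75)"
```

```text
time: 22.38
position: [0.5089, -0.2425, 0.339]
tool_rot: [2.298, 2.142, -0.002]
ft_force: [0.6, -1.1, -0.4]
grip_width: 0.637
grip_force: 25.0
time: 23.38
position: [0.5616, -0.0674, 0.3385]
tool_rot: [-0.597, -3.084, 0.001]
ft_force: [1.0, 0.3, -0.7]
grip_width: 0.637
grip_force: 25.0
g [ 0.5615 -0.0675  0.1745] yangle 68.11 tilt [-0.001 -0.001 -1.   ] shift [0.0629 0.6235 0.3721] yaw -0.098
```

```bash
python3 -m jog '{"translation":[[0.03,0.2,0],[0.05,0.45,0],[0.063,0.6235,0],[0.063,0.6235,0.1],[0.063,0.6235,0.25],[0.063,0.6235,0.372],[0.063,0.6235,0.372]],"yaw":[-0.05,-0.098,-0.098,-0.098,-0.098,-0.098,-0.098],"jaw":[1,1,1,1,1,1,1]}'
python3 -c "
from h import *
go(.5963,.0529,.044,85.75)"
```

```text
time: 24.25
position: [0.5959, 0.0522, 0.2614]
tool_rot: [-0.125, -3.133, 0.003]
ft_force: [1.7, -0.0, -0.4]
grip_width: 0.633
grip_force: 25.0
g [0.5949 0.052  0.0974] yangle 85.44 tilt [-0.006 -0.001 -1.   ] shift [-0.0079  0.0057  0.267 ] yaw -0.0017
```

```bash
python3 -m jog '{"translation":[[0,0,0.1],[0,0,0.2],[0,0,0.25],[0,0,0.272],[0,0,0.272],[0,0,0.272],[0,0,0.272],[0,0,0.272]],"yaw":[0,0,0,0,0,0,0,0],"jaw":[1,1,1,1,1,0.2,0.2,0.2]}'
python3 -m jog '{"translation":[[0,0,0],[0,0,-0.1],[0,0,-0.3],[0,0,-0.6],[0,-0.2,-0.8],[0.2,-0.4,-0.8],[0.4,-0.6,-0.8],[0.5,-0.7,-0.8]],"yaw":[0,0,0,0,0,0,0,0],"jaw":[0.2,0.2,0.2,0.2,0.2,0,0,0]}'
python3 - <<'E'
from h import *
im,w=wrist()
for r in ctrl.silhouettes('tin_a_c',im)[:4]:
    c=np.argwhere(r['region']).mean(0)[::-1]; print(round(r['p'],2),np.round(c),r['region'].sum(),np.round(fitcyl(w,c,.03,0,.045),4))
cv2.imwrite('pics/w7.png',im['pixels'])
go(.466,-.104,.2,85.75)
E
```

```text
time: 25.25
position: [0.5969, 0.0553, 0.2103]
tool_rot: [0.119, 3.138, -0.0]
ft_force: [-0.1, -0.5, -0.2]
grip_width: 0.79
grip_force: 0.0
time: 26.25
position: [0.4846, -0.0783, 0.3708]
tool_rot: [0.124, 3.139, -0.004]
ft_force: [-0.1, -0.7, 0.1]
grip_width: 0.983
grip_force: 0.0
0.97 [ 45. 227.] 5633 [ 0.4652 -0.3272]
g [ 0.4846 -0.0797  0.2069] yangle 85.35 tilt [-0.    -0.004 -1.   ] shift [ 0.0826 -0.1287  0.0351] yaw -0.0022
```

View pics/w7.png

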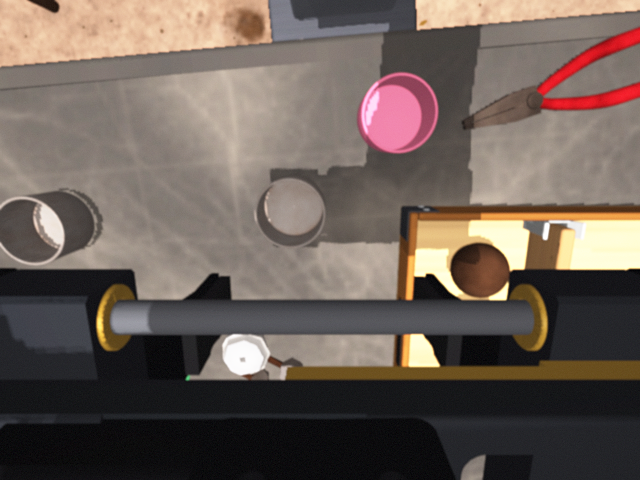

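The grey tin shows at (290,211), clear of the pink one at (398,113).

```bash
python3 - <<'E'
from h import *
im,w=wrist()
print(fitcyl(w,(290,212),.03,0,.045)); p=fitcyl(w,(290,212),.03,0,.045)
go(p[0],p[1],.027,85.75)
E
```

```text
[ 0.46729181 -0.10641326]
g [ 0.486  -0.0779  0.2071] yangle 85.48 tilt [ 0.001 -0.003 -1.   ] shift [ 0.0837 -0.1469  0.9007] yaw -0.0015
```

```bash
python3 -m jog '{"translation":[[0.084,-0.145,0],[0.084,-0.145,0.25],[0.084,-0.145,0.5],[0.084,-0.145,0.75],[0.084,-0.145,0.88],[0.084,-0.145,0.9],[0.084,-0.145,0.9],[0.084,-0.145,0.9]],"yaw":[0,0,0,0,0,0,0,0],"jaw":[0,0,0,0,0,0,0,0.1]}' 20
python3 -m jog '{"translation":[[0,0,0],[0,0,0],[0,0,0],[0,0,0],[0,0,-0.1],[0,0,-0.4],[0,0,-0.7],[0,0,-0.7]],"yaw":[0,0,0,0,0,0,0,0],"jaw":[1,1,1,1,1,1,1,1]}'
python3 - <<'E'
from h import *
c=np.array([.607,.1153]);th=np.radians(-4.25);u=np.array([np.cos(th),np.sin(th)]);v=np.array([-u[1],u[0]])
q=c-.066*u+.063*v;print(q, c-.001*u+.063*v);go(*q,.17,85.75)
E
```

```text
time: 27.4
position: [0.4685, -0.1042, 0.1914]
tool_rot: [0.119, 3.137, -0.002]
ft_force: [0.2, 0.5, 0.6]
grip_width: 0.952
grip_force: 0.0
time: 28.4
position: [0.4693, -0.1042, 0.3342]
tool_rot: [0.119, 3.131, -0.007]
ft_force: [0.2, -0.5, -1.6]
grip_width: 0.681
grip_force: 20.0
[0.54585032 0.18301792] [0.61067158 0.17820087]
g [ 0.4706 -0.105   0.1702] yangle 85.63 tilt [ 0.008 -0.005 -1.   ] shift [-0.2656  1.4645 -0.0025] yaw -0.0007
```

```bash
python3 -m jog '{"translation":[[-0.04,0.2,0],[-0.1,0.45,0],[-0.18,0.7,0],[-0.22,0.9,0],[-0.25,1,0],[-0.25,1,0],[-0.25,1,0]],"yaw":[0,0,0,0,0,0,0],"jaw":[1,1,1,1,1,1,1]}'
python3 -c "
from h import *
go(.5459,.1830,.08,85.75)"
```

```text
time: 29.28
position: [0.5321, 0.0902, 0.3288]
tool_rot: [-0.121, -3.137, 0.001]
ft_force: [0.2, -1.0, -0.8]
grip_width: 0.682
grip_force: 20.0
g [0.5318 0.0901 0.1648] yangle 85.6 tilt [-0.002 -0.001 -1.   ] shift [-0.0354  0.4691  0.4237] yaw -0.0008
```

```bash
python3 -m jog '{"translation":[[-0.02,0.25,0],[-0.0354,0.469,0],[-0.0354,0.469,0],[-0.0354,0.469,0.2],[-0.0354,0.469,0.4],[-0.0354,0.469,0.42],[-0.0354,0.469,0.42]],"yaw":[0,0,0,0,0,0,0],"jaw":[1,1,1,1,1,1,1]}'
python3 -c "
from h import *
go(.5459,.1830,.0355,85.75)"
```

```text
time: 30.15
position: [0.5472, 0.1832, 0.2466]
tool_rot: [0.122, 3.139, -0.001]
ft_force: [1.0, 0.0, -0.4]
grip_width: 0.681
grip_force: 20.0
g [0.5473 0.1831 0.0826] yangle 85.55 tilt [ 0.001 -0.    -1.   ] shift [ 0.0069 -0.0011  0.2354] yaw -0.0011
```

```bash
python3 -m jog '{"translation":[[0.005,0,0.1],[0.005,0,0.18],[0.005,0,0.22],[0.005,0,0.232],[0.005,0,0.232],[0.005,0,0.232],[0.005,0,0.232],[0.005,0,0.232]],"yaw":[0,0,0,0,0,0,0,0],"jaw":[1,1,1,1,1,0.2,0.2,0.2]}'
python3 -m jog '{"translation":[[0,0,0],[0,0,-0.1],[0,0,-0.3],[0,0,-0.6],[0,-0.2,-0.8],[0.1,-0.4,-0.8],[0.2,-0.7,-0.8],[0.2,-1,-0.8]],"yaw":[0,0,0,0,0,0,0,0],"jaw":[0.2,0.2,0.2,0.2,0.2,0.2,0,0]}'
python3 - <<'E'
from h import *
t=ctrl.get_image('top');s=ctrl.get_image('scene')
a=cv2.resize(t['pixels'][175:285,165:275],(400,400),interpolation=cv2.INTER_CUBIC); b=cv2.resize(s['pixels'][240:400,140:300],(400,400),interpolation=cv2.INTER_CUBIC)
cv2.imwrite('pics/d8.png',np.hstack([a,b]))
go(.466,-.329,.2,85.75)
E
```

```text
time: 31.15
position: [0.5458, 0.1844, 0.1997]
tool_rot: [0.119, 3.139, -0.0]
ft_force: [-0.3, -0.2, 0.5]
grip_width: 0.798
grip_force: 0.0
time: 32.15
position: [0.4894, -0.0122, 0.3606]
tool_rot: [0.116, 3.138, -0.005]
ft_force: [1.2, -0.7, 1.2]
grip_width: 0.94
grip_force: 0.0
g [ 0.4899 -0.0203  0.1963] yangle 84.98 tilt [ 0.    -0.006 -1.   ] shift [-0.0158 -1.5481 -0.0098] yaw -0.0043
```

View pics/d8.png

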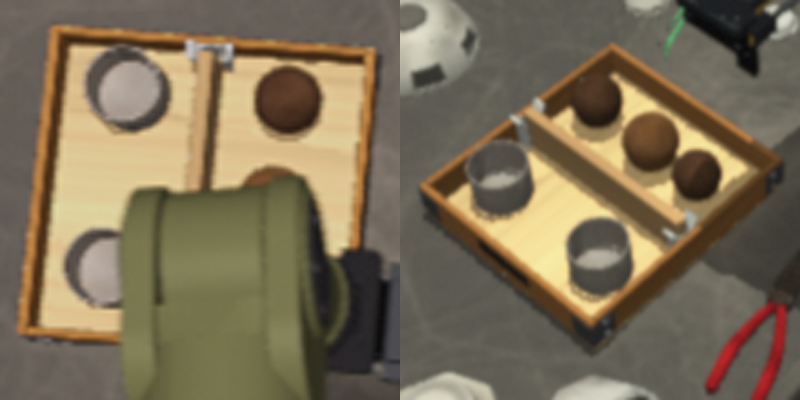

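Both knobs and the first tin stand upright in the right bays and the divider is home. One tin remains.

```bash
python3 -m jog '{"translation":[[0,-0.25,0],[0,-0.5,0],[0,-0.75,0],[0,-1,0],[0,-1,0],[0,-1,0]],"yaw":[0,0,0,0,0,0],"jaw":[0,0,0,0,0,0]}'
python3 - <<'E'
from h import *
im,w=wrist()
for r in ctrl.silhouettes('tin_a_c',im)[:3]:
    c=np.argwhere(r['region']).mean(0)[::-1]; print(round(r['p'],2),np.round(c),r['region'].sum(),np.round(fitcyl(w,c,.03,0,.045),4))
go(.466,-.328,.0275,85.75)
E
```

```text
time: 33.0
position: [0.4759, -0.2103, 0.3602]
tool_rot: [0.118, 3.139, 0.001]
ft_force: [0.0, 0.8, 0.5]
grip_width: 1.002
grip_force: 0.0
0.94 [183. 228.] 5085 [ 0.4651 -0.3285]
g [ 0.4761 -0.2096  0.196 ] yangle 85.81 tilt [ 0.001 -0.    -1.   ] shift [ 0.0076 -0.5939  0.8428] yaw 0.0003
```

```bash
python3 -m jog '{"translation":[[0.005,-0.3,0],[0.01,-0.595,0],[0.01,-0.595,0],[0.01,-0.595,0.3],[0.01,-0.595,0.6],[0.01,-0.595,0.8],[0.01,-0.595,0.842],[0.01,-0.595,0.842]],"yaw":[0,0,0,0,0,0,0,0],"jaw":[0,0,0,0,0,0,0,0]}' 20
python3 -m jog '{"translation":[[0,0,0],[0,0,0],[0,0,0],[0,0,0],[0,0,0],[0,0,-0.1],[0,0,-0.4],[0,0,-0.7]],"yaw":[0,0,0,0,0,0,0,0],"jaw":[0.2,1,1,1,1,1,1,1]}'
python3 -m jog '{"translation":[[-0.05,0.2,0],[-0.1,0.5,0],[-0.15,0.8,0],[-0.2,1,0],[-0.2,1,0],[-0.2,1,0]],"yaw":[0,0,0,0,0,0],"jaw":[1,1,1,1,1,1]}'
python3 -c "
from h import *
go(.6107,.1782,.15,85.75)"
```

```text
time: 34.1
position: [0.4653, -0.3291, 0.1921]
tool_rot: [0.117, 3.138, -0.0]
ft_force: [0.6, -0.8, 0.8]
grip_width: 1.001
grip_force: 0.0
time: 35.1
position: [0.4641, -0.3297, 0.3331]
tool_rot: [-0.118, -3.139, -0.001]
ft_force: [-0.2, -1.1, -0.4]
grip_width: 0.681
grip_force: 20.0
time: 35.85
position: [0.5193, -0.134, 0.3315]
tool_rot: [0.119, 3.139, -0.002]
ft_force: [-0.1, -0.6, -1.3]
grip_width: 0.677
grip_force: 20.0
g [ 0.5193 -0.1342  0.1675] yangle 85.65 tilt [ 0.    -0.001 -1.   ] shift [-0.337   1.5925  0.0857] yaw -0.0006
```

```bash
python3 -m jog '{"translation":[[-0.05,0.2,0],[-0.1,0.5,0],[-0.15,0.8,0],[-0.2,1,0],[-0.2,1,0],[-0.2,1,0]],"yaw":[0,0,0,0,0,0],"jaw":[1,1,1,1,1,1]}'
python3 -c "
from h import *
go(.6107,.1782,.08,85.75)"
```

```text
time: 36.6
position: [0.5747, 0.0606, 0.3307]
tool_rot: [-0.123, -3.138, 0.002]
ft_force: [-0.0, 0.4, -1.5]
grip_width: 0.684
grip_force: 20.0
g [0.5746 0.0604 0.1667] yangle 85.5 tilt [-0.001 -0.001 -1.   ] shift [-0.134   0.6019  0.4326] yaw -0.0014
```

```bash
python3 -m jog '{"translation":[[-0.06,0.3,0],[-0.134,0.602,0],[-0.134,0.602,0],[-0.134,0.602,0.2],[-0.134,0.602,0.4],[-0.134,0.602,0.43],[-0.134,0.602,0.43]],"yaw":[0,0,0,0,0,0,0],"jaw":[1,1,1,1,1,1,1]}'
python3 -c "
from h import *
go(.6107,.1782,.0355,85.75)"
```

```text
time: 37.48
position: [0.611, 0.179, 0.2456]
tool_rot: [0.123, 3.139, -0.001]
ft_force: [-0.6, 0.1, -0.4]
grip_width: 0.679
grip_force: 20.0
g [0.6111 0.179  0.0816] yangle 85.5 tilt [ 0.    -0.001 -1.   ] shift [ 0.0018 -0.0038  0.2307] yaw -0.0014
```

```bash
python3 -m jog '{"translation":[[0,-0.003,0.1],[0,-0.003,0.18],[0,-0.003,0.22],[0,-0.003,0.228],[0,-0.003,0.228],[0,-0.003,0.228],[0,-0.003,0.228],[0,-0.003,0.228]],"yaw":[0,0,0,0,0,0,0,0],"jaw":[1,1,1,1,1,0.2,0.2,0.2]}'
python3 -m jog '{"translation":[[0,0,0],[0,0,-0.1],[0,0,-0.3],[0,0,-0.6],[0,0,-0.9],[0,-0.4,-0.9],[0,-0.7,-0.9],[0,-1,-0.9]],"yaw":[0,0,0,0,0,0,0,0],"jaw":[0.2,0.2,0.2,0.2,0.2,0.2,0.2,0.2]}'
python3 -m jog '{"translation":[[0,-0.3,0],[0,-0.6,0],[0,-0.9,0],[0,-1,0],[0,-1,0],[0,-1,0]],"yaw":[0,0,0,0,0,0],"jaw":[0.2,0.2,0.2,0.2,0.2,0.2]}'
python3 - <<'E'
from h import *
t=ctrl.get_image('top');s=ctrl.get_image('scene')
a=cv2.resize(t['pixels'][175:285,165:275],(400,400),interpolation=cv2.INTER_CUBIC); b=cv2.resize(s['pixels'][240:400,140:300],(400,400),interpolation=cv2.INTER_CUBIC)
cv2.imwrite('pics/d9.png',np.hstack([a,b]))
E
```

```text
time: 38.48
position: [0.6104, 0.1802, 0.1997]
tool_rot: [0.119, 3.139, -0.0]
ft_force: [-0.6, -0.8, -0.8]
grip_width: 0.795
grip_force: 0.0
time: 39.48
position: [0.5957, -0.008, 0.3812]
tool_rot: [0.118, 3.137, -0.001]
ft_force: [0.9, -0.0, 0.3]
grip_width: 0.801
grip_force: 0.0
time: 40.22
position: [0.5814, -0.2032, 0.3802]
tool_rot: [0.113, 3.139, 0.002]
ft_force: [-0.3, 0.7, 0.3]
grip_width: 0.799
grip_force: 0.0
```

View pics/d9.png

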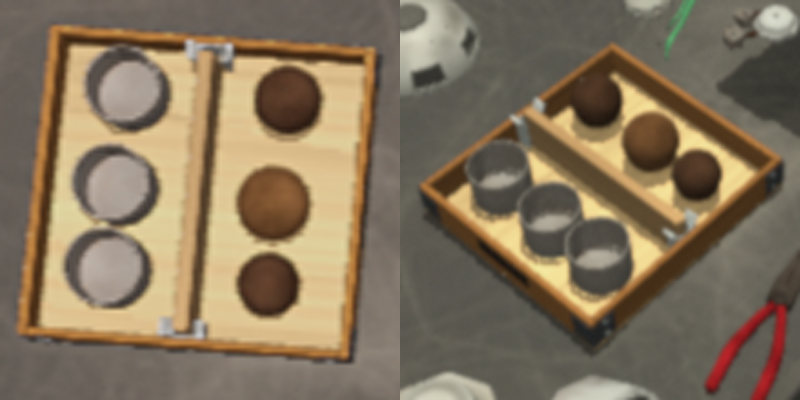

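The last picture shows three tins upright in the left bay, three knobs upright in the right bay, and the divider down in both guides. The arm is clear, so I'm handing in.

```bash
python3 -c "
from bench import ctrl
print(ctrl.close_job())"
```

```text
the job is handed in; nothing more can be done
None
```

I handed the job in at about 40 s of the 136 s: in the last pictures the divider is down in both guides, the two loose knobs stand upright in the −y bay and the two loose tins in the +y bay, and no verdict came back.

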